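Switch off the bench sander and hold its guard open

TASK

Turn the speed knob of the bench sander fully anticlockwise to its off stop; only then lift the sander's hinged guard, which has a bar handle at its front, and hold it open 60 degrees from its closed position, as you would for a colleague changing the belt. The guard falls shut by itself, so finish with the gripper still holding it steadily at that angle. Leave everything else on the bench where it stands.

Things in the scene. Friction and masses are not known exactly. Their poses are not given: they have to be found in the camera images.
- sander: Bench belt sander, fixed to the bench (x 0.22 m, y 0.20 m wide, painted body 90 mm high, top of the guard at 123 mm), with a round motor 55 mm long sticking out to its -y side (to 135 mm from the centre). Origin: centre of its underside on the bench; x runs from the front (the side with the bar handle, nearer the robot) to the back (hinge). It may be turned up to 0.35 rad.
- guard (a joint): Hinge of the sander's guard, rad: 0 = closed (start), grows as the front edge with the bar is lifted; 60 degrees = 1.047; stop at 1.4. Weight (about 0.3 kg) and a light spring close it from any angle: holding it at 60 degrees takes about 2 to 3 N at the bar.
- guard_hinge (a point): Middle of the guard's hinge axis, at the back of the sander, 121 mm above the bench; the axis is level, along the sander's y. The orientation given is the guard's own. The guard is a plain steel sheet hood: plate 130 mm from hinge to front edge, 150 mm wide, 4 mm thick, rim turned down 22 mm at the sides, 16 mm at the front.
- guard_bar (a point): Middle of the guard's handle: round steel bar, 12 mm thick, 110 mm long, parallel to the hinge axis, 190 mm from it and level with it when closed, in free air before the sander. Arms at its ends join it to the plate; between bar and plate edge is a clear gap of 54 x 98 mm. The round bar can turn between the pads, so the tool may keep pointing down along the arc (up and to the back).
- control: Speed control of the sander: plain grey plastic box 120 x 90 x 50 mm (x, y, z), fixed to the bench to the left or right of the sander, with the speed knob in the middle of its top. Origin: centre of its underside.
- speed_knob (a joint): Speed knob, rad: 0 = off, the stop fully anticlockwise seen from above; grows clockwise. Starts between 0.7 and 1.35. Stays where it is left (friction 0.03 N m).
- speed_knob_grip (a point): Point on the knob's upright axis at gripping height, 87 mm above the bench. Black knob: disc 44 mm across with an upright bar grip 42 mm long (its x axis) by 14 mm thick (its y), from 62 to 94 mm above the bench. A white line on top marks its -x end, which at off points along the box's -x. The orientation given turns with the knob.
- pine_box: Bystander: open pine box 120 x 90 x 45 mm, origin under its centre; stands on the other side of the sander from the control box. Leave alone.
- pine_tray: Bystander: open pine tray 130 x 100 x 35 mm, origin under its centre. Leave alone.
- jar: Bystander: amber glass jar with a brass lid, 70 mm diameter, 85 mm high, origin under its centre. Leave alone.
- pine_board: Bystander: pine board 120 x 80 x 8 mm lying flat, origin under its centre. Leave alone.
- brush: Bystander: hand brush lying flat on the bench near the robot, handle along its -x. Leave alone.
- pine_block: Bystander: wood block 90 x 45 x 30 mm, origin under its centre. Leave alone.
- glue: Bystander: white plastic glue bottle, 50 mm diameter, 120 mm high, origin under its centre. Leave alone.
There are look-alikes about, which are no part of the job. Leave any green or purple look-alike of the control alone.

How it is judged:
By the outcome, as a careful person would: the job done as asked, in the order asked, and still so for the second after the job is handed in, while the arm keeps its last pose, push and grip.
It also fails if it takes over 54 s, if anything falls off the work surface, if the arm or the gripper's body presses on something with over 40 N, if the wrist force passes 120 N, or if a joint passes its speed limit or range.

ROBOT

A 6-joint arm with a two-finger parallel gripper is mounted at the origin on the work surface. World frame = base frame: x ahead of the robot, y to its left, z up, the work surface at z = 0. Lengths are in m, angles in rad, forces in N, time in s.
With the tool pointing down it reaches from about 0.375 to 0.975 m from the base axis. Payload 3.8 kg.
Tool frame: the origin (TCP) lies between the finger pads; the fingertips stand 22 mm ahead of it and the grasp point (between the pads) lies 3 mm ahead of it; z points along the fingers, y is the line along which they close (so a half turn about z gives the same grasp; the last joint's range is limited). The gripper opens to 88 mm and grips with 3 to 60 N. Pads are 18 mm wide; open, the fingers measure 123 mm over their backs; the gripper's body (75 mm by 187 mm) begins 45 mm behind the grasp point.
Start: joints at [1.13, 0.264, 1.604, -0, 1.274, -0.037], TCP at [0.265, 0.621, 0.261] pointing down, gripper open.
Joint ranges: [-2.63, 2.63], [-0.94, 2.18], [0.31, 2.57], [-1.31, 4.45], [0, 2.66], [-2.55, 2.55]. Speed limits (rad/s): [2.57, 2.57, 3.14, 3.14, 3.14, 3.14].

INTERFACE

Orientations are given as a unit quaternion [w, x, y, z].
In Python, from plant import robot gives the robot as it stands.
- The arm moves only by the tool servo_tool, never from a script. Its argument "motion" is a list of rows, each a list of 3 entries, a list of its own where there are three numbers: the shift along the tool's x, y, z in m, then the turn about the tool's z in rad, then the gripper's target within -1 to 1 (shut at 1, half-way at 0, fully open at -1). In form: [[[x, y, z], yaw, gripper], ...]. A call has 1 to 12 rows; each row is the pose to reach, as a shift and turn from the pose commanded when the call began, along the tool's axes at that moment; what a row does not reach only later rows make up. A row lasts 1/12 s, in which the tool goes at most 41.7 mm and 7.16 degrees, less where a joint would pass 70% of its speed; a pose out of reach is approached as far as the arm can. A call with a gripper value outside its range is refused whole. The fingers move at their own pace and stop on an object; "force" is the grip in N (left out, the last holds). Time passes only in rows, so rows that repeat a pose let the fingers close. It gives the time, the measured TCP pose, the force, the opening and the grip force at its end, in the units of the state.
- robot.get_state(): the state, without advancing time (a new reading comes with each control period).
- robot.get_image(name): name is "scene" or "top"; returns a dict with "pixels" (400x640x3 uint8, red, green, blue), "intrinsics" (3x3 intrinsics, pixels), "pose" (4x4, takes a point from camera to world coordinates). Camera axes: x right, y down, z forward; pixel columns grow to the right and rows downward; lengths in m; the calibration is good to about 2 mm. A picture is of the moment at which its call begins. There is no depth.
- robot.close_job(): hands the job in; it is judged then, once.
The state is a dict: "clock": time; "q": joint angles; "dq": joint speeds; "joint_efforts": joint torques, N m; "eef_pos": TCP position; "ee_rot": TCP orientation; "ft_force": force on the tool from outside, world axes, zero at the start; "ft_torque": the same for the moment, N m; "opening": finger opening in m; "grasp_force": force on a finger pad.
Only numpy, scipy, OpenCV 4.12 (cv2) and the standard library are available. Lean on these libraries where they do the work, as an engineer would, in place of code of your own. Each camera call takes 0.05 s, during which the arm holds its last target. There are 200 camera calls.

## Working session

There is one attempt and no reset: what is moved stays moved. The work goes in short steps, Python scripts to look and compute and a tool call to move; the robot and the scene stay as the last step left them, time stands still between calls to the robot, and variables do not carry over. Pictures are saved under pics/ and viewed, at most 10 in all, crops included, and the job is handed in when it is done.

Besides the shell and the picture viewer there is one more tool, called after "Call:" by a JSON object that holds its "name" and its "arguments". servo_tool: Moves the arm, as the interface text tells. Its arguments: {"type":"object","properties":{"motion":{"type":"array"},"force":{"type":"number"}},"required":["motion"]}

```bash
mkdir -p pics; cat > h.py <<'E'
import numpy as np, cv2
from plant import robot
def grab(n,f=None):
    d=robot.get_image(n)
    if f: cv2.imwrite('pics/'+f,cv2.cvtColor(d['pixels'],cv2.COLOR_RGB2BGR))
    return d
def plane(d,u,v,z):
    K=np.array(d['intrinsics']);T=np.array(d['pose'])
    r=T[:3,:3]@np.linalg.solve(K,[u,v,1.]);o=T[:3,3]
    return o+r*(z-o[2])/r[2]
def proj(d,p):
    K=np.array(d['intrinsics']);T=np.array(d['pose'])
    c=T[:3,:3].T@(np.array(p)-T[:3,3]);c=K@c;return c[:2]/c[2]
E
python3 - <<'E'
from h import *
a=grab('top','top1.png');b=grab('scene','scene1.png')
import pickle;pickle.dump((a,b),open('im1.pkl','wb'))
for d in (a,b): print(np.round(d['pose'],3),np.round(d['intrinsics'],1))
s=robot.get_state();print(s)
E
```

```text
[[ 0.002 -0.986  0.167  0.264]
 [-1.    -0.003 -0.006 -0.003]
 [ 0.006 -0.167 -0.986  1.53 ]
 [ 0.     0.     0.     1.   ]] [[508.5   0.  316.2]
 [  0.  508.5 200.5]
 [  0.    0.    1. ]]
[[-0.518  0.532 -0.67   1.456]
 [ 0.855  0.318 -0.409  0.545]
 [-0.005 -0.785 -0.62   0.982]
 [ 0.     0.     0.     1.   ]] [[469.1   0.  320.7]
 [  0.  469.1 200.3]
 [  0.    0.    1. ]]
{'clock': 0.1, 'q': array([ 1.13011163e+00,  2.64628849e-01,  1.60524162e+00, -6.57307222e-06,
        1.27373293e+00, -3.69008236e-02]), 'dq': array([ 6.52088986e-05, -1.21132095e-03, -1.54523409e-03, -1.98711569e-04,
       -1.49126422e-03, -1.43856100e-03]), 'joint_efforts': array([-2.76250448e-04, -5.03618789e+01, -3.58073866e+01,  7.30741443e-02,
        2.33817013e-02, -2.35420089e-05]), 'eef_pos': array([0.26495066, 0.62016115, 0.25954322]), 'ee_rot': array([-2.34748568e-04,  2.00522149e-01,  9.79688653e-01, -9.77589299e-04]), 'ft_force': array([-0.82864727, -0.79253891, -0.32047412]), 'ft_torque': array([0.01181734, 0.02542826, 0.0358106 ]), 'grasp_force': 0.0, 'opening': 0.08780155347543124}
```

View pics/top1.png

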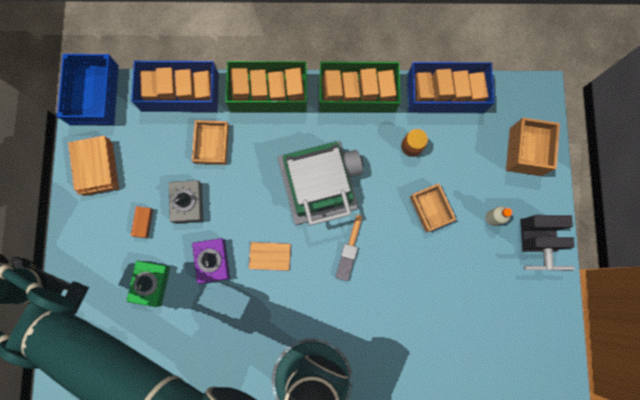

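View pics/scene1.png

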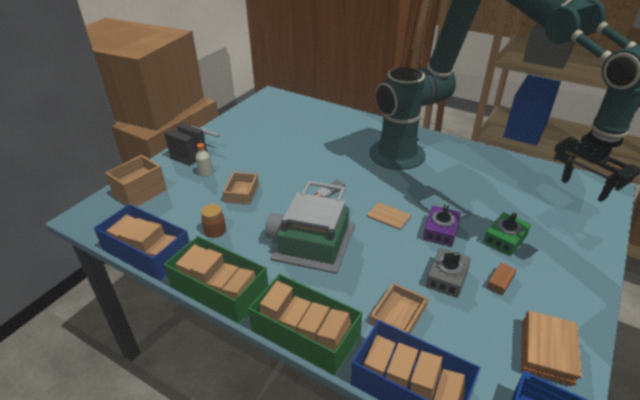

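Top view: the control candidates are the grey box (185,201), the purple one (210,261) and the green one (148,284), and the description picks grey. The sander is at (322,180) and its bar runs from about (308,222) to (355,210). The scene view agrees: grey control at (449,270), sander at (313,225).

```bash
python3 - <<'E'
from h import *
import pickle;a,b=pickle.load(open('im1.pkl','rb'))
f=lambda x:cv2.cvtColor(x,cv2.COLOR_RGB2BGR)
def c(d,x,y,w,h,s): return cv2.resize(f(d['pixels'][y:y+h,x:x+w]),(w*s,h*s),interpolation=cv2.INTER_CUBIC)
p=c(a,155,170,60,60,5); q=c(a,275,135,95,95,5); r=c(b,420,240,60,60,5)
o=np.zeros((600,780,3),np.uint8);o[:300,:300]=p;o[300:600,:300]=r;o[:475,300:775]=q
cv2.imwrite('pics/crop1.png',o)
print('bar ends',plane(a,308,222,.121),plane(a,355,210,.121)); print('knob',plane(a,183,200,.094))
E
```

```text
bar ends [0.44161598 0.01134605 0.121     ] [ 0.47580483 -0.12026204  0.121     ]
knob [0.50757107 0.36948456 0.094     ]
```

View pics/crop1.png

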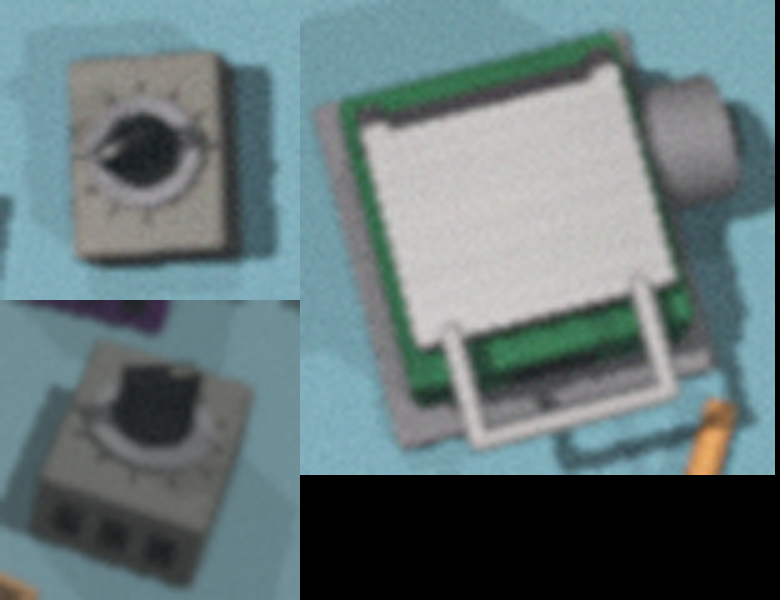

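Crop: the grey box is confirmed. Its black knob has the white mark at the left in the top view (about 176,200) and at the upper right in the scene view (about 456,254). The bar's corners in the top view are at about (371,223)→(408,213) in crop/5 terms, to be measured next.

```bash
python3 - <<'E'
from h import *
import pickle;a,b=pickle.load(open('im1.pkl','rb'))
P=lambda u,v,z:np.round(plane(a,u,v,z),4)[:2]
print('mark top',P(176,200.4,.094),'mark scene',np.round(plane(b,456,254.2,.094),4))
# box top corners in top view crop1: TL(70,60) TR(218,52) BL(78,250) BR(228,248)
C=[P(155+x/5,170+y/5,.05) for x,y in((72,62),(218,54),(78,250),(226,247))];print('box corners',C,np.mean(C,0))
e1=C[0]-C[2];e2=C[1]-C[3];print('len',np.linalg.norm(e1),np.linalg.norm(e2),'yaw',np.arctan2(e1[1],e1[0]),np.arctan2(e2[1],e2[0]))
g=lambda x,y:P(275+(x-300)/5,135+y/5,.121)
L,R=g(478,442),g(676,392);print('bar',L,R,(L+R)/2,np.linalg.norm(L-R),'yaw',np.arctan2(*(L-R)[::-1])-np.pi/2)
# plate corners
Q=[P(275+(x-300)/5,135+y/5,.123) for x,y in((363,128),(612,65),(418,345),(680,282))];print('plate',Q)
for d,w in((b,[ (125,368),(200,378),(180,372)]),):
  for x,y in w: print(np.round(plane(d,420+x/5,240+(y-300)/5,.094),4))
E
```

```text
mark top [0.5064 0.3894] mark scene [0.5102 0.3877 0.094 ]
box corners [array([0.5679, 0.4236]), array([0.573 , 0.3373]), array([0.4555, 0.4145]), array([0.4575, 0.328 ])] [0.513475 0.37585 ]
len 0.11276777021826753 0.11587381067350803 yaw 0.08078465623756924 0.0803461413389505
bar [0.4377 0.0041] [ 0.4661 -0.1067] [ 0.4519 -0.0513] 0.11438181673675236 yaw 0.25091582830919634
plate [array([0.6171, 0.0701]), array([ 0.6545, -0.0718]), array([0.4921, 0.0379]), array([ 0.5284, -0.1094])]
[0.523  0.3618 0.094 ]
[0.5098 0.3984 0.094 ]
[0.5109 0.3879 0.094 ]
```

Call:
{"name": "servo_tool", "arguments": {"motion": [[[-0.01,-0.004,0],0.03,-0.3],[[-0.035,-0.014,0],0.1,-0.3],[[-0.07,-0.027,0],0.2,-0.3],[[-0.105,-0.041,0],0.3,-0.3],[[-0.14,-0.055,0.01],0.4,-0.3],[[-0.175,-0.069,0.02],0.5,-0.3],[[-0.21,-0.082,0.03],0.6,-0.3],[[-0.245,-0.096,0.04],0.7,-0.3],[[-0.28,-0.11,0.05],0.77,-0.3],[[-0.305,-0.12,0.065],0.81,-0.3],[[-0.32,-0.126,0.075],0.82,-0.3],[[-0.3245,-0.127,0.08],0.82,-0.3]]}}

```text
clock: 1.1
eef_pos: [0.5149, 0.3727, 0.1786]
ee_rot: [-0.0, 0.576, 0.817, -0.002]
ft_force: [0.4, -0.7, 0.1]
opening: 0.0575
grasp_force: 0.0
```

Call:
{"name": "servo_tool", "arguments": {"motion": [[[0,0,0],0,-0.3],[[0,0,0],0,-0.3],[[0,0,0],0,-0.3]]}}

```text
clock: 1.35
eef_pos: [0.5133, 0.3774, 0.1815]
ee_rot: [-0.0, 0.574, 0.819, 0.0]
ft_force: [-0.9, 0.2, 0.8]
opening: 0.0573
grasp_force: 0.0
```

```bash
python3 - <<'E'
from h import *
b=grab('scene');a=grab('top')
f=lambda x:cv2.cvtColor(x,cv2.COLOR_RGB2BGR)
c=lambda d,x,y,w,h,s: cv2.resize(f(d['pixels'][y:y+h,x:x+w]),(w*s,h*s),interpolation=cv2.INTER_CUBIC)
cv2.imwrite('pics/c2.png',np.hstack([c(b,400,210,90,100,4),c(a,140,150,90,100,4)]))
s=robot.get_state();print(s['eef_pos'],s['ee_rot'],s['opening'])
print(proj(b,(.5135,.376,.094)),proj(a,(.5135,.376,.094)))
E
```

```text
[0.51332186 0.37775597 0.18179025] [1.83046225e-04 5.73759083e-01 8.19023727e-01 7.84681695e-04] 0.0574254321019605
[451.33838641 253.36565311] [180.81482359 197.95260597]
```

View pics/c2.png

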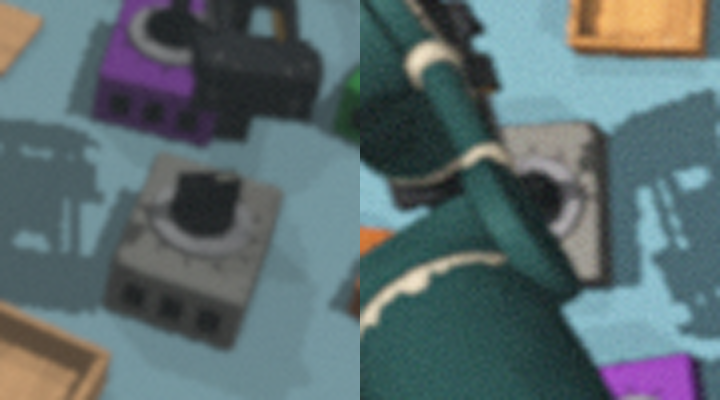

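Close look: in the scene, the bar grip's top is at about (452,255) against a predicted (451,253), with the white mark at its right end. The gripper is lined up above it, so I'll descend and grip.

Call:
{"name": "servo_tool", "arguments": {"motion": [[[0,0,0.01],0,-0.3],[[0,0,0.025],0,-0.3],[[0,0,0.04],0,-0.3],[[0,0,0.055],0,-0.3],[[0,0,0.07],0,-0.3],[[0,0,0.08],0,-0.3],[[0,0,0.088],0,-0.3],[[0,0,0.092],0,-0.3],[[0,0,0.092],0,-0.3]]}}

```text
clock: 2.2
eef_pos: [0.5131, 0.3763, 0.0877]
ee_rot: [-0.0, 0.574, 0.819, -0.001]
ft_force: [-1.1, -0.5, 0.8]
opening: 0.0573
grasp_force: 0.0
```

Call:
{"name": "servo_tool", "arguments": {"motion": [[[0,0,0],0,0.2],[[0,0,0],0,0.4],[[0,0,0],0,0.6],[[0,0,0],0,0.8],[[0,0,0],0,0.8],[[0,0,0],0,0.8],[[0,0,0],0,0.8],[[0,0,0],0,0.8]], "force": 15}}

```text
clock: 2.87
eef_pos: [0.5156, 0.3766, 0.0895]
ee_rot: [0.001, 0.574, 0.819, 0.002]
ft_force: [6.0, -0.5, -1.6]
opening: 0.0138
grasp_force: 15.0
```

Call:
{"name": "servo_tool", "arguments": {"motion": [[[0,0.003,0],0,0.8],[[0,0.003,0],-0.08,0.8],[[0,0.003,0],-0.18,0.8],[[0,0.003,0],-0.28,0.8],[[0,0.003,0],-0.38,0.8],[[0,0.003,0],-0.48,0.8],[[0,0.003,0],-0.58,0.8],[[0,0.003,0],-0.68,0.8],[[0,0.003,0],-0.78,0.8],[[0,0.003,0],-0.88,0.8],[[0,0.003,0],-0.98,0.8],[[0,0.003,0],-1.05,0.8]], "force": 25}}

```text
clock: 3.87
eef_pos: [0.5175, 0.3787, 0.0895]
ee_rot: [0.001, 0.085, 0.996, 0.001]
ft_force: [2.4, 2.9, 0.7]
opening: 0.0137
grasp_force: 25.0
```

Call:
{"name": "servo_tool", "arguments": {"motion": [[[0,0,0],-0.05,0.8],[[0,0,0],-0.1,0.8],[[0,0,0],-0.15,0.8],[[0,0,0],-0.15,0.8]]}}

```text
clock: 4.2
eef_pos: [0.5175, 0.3791, 0.0895]
ee_rot: [0.001, 0.011, 1.0, 0.002]
ft_force: [3.5, 4.0, -0.1]
opening: 0.0137
grasp_force: 25.0
```

```bash
python3 - <<'E'
from h import *
s=robot.get_state();print(s)
E
```

```text
{'clock': 4.2, 'q': array([ 5.92712072e-01,  3.51020149e-01,  1.82826830e+00,  1.61393745e-03,
        9.58623278e-01, -9.56133959e-01]), 'dq': array([ 0.00047188, -0.00035532, -0.00132027,  0.00021176,  0.00114911,
        0.07658823]), 'joint_efforts': array([ -1.58902891, -49.16679382, -27.68049002,  -0.69482177,
         1.60607681,  -0.5066557 ]), 'eef_pos': array([0.51751867, 0.37907152, 0.08950179]), 'ee_rot': array([0.00113976, 0.01143738, 0.99993268, 0.00158919]), 'ft_force': array([ 3.4705337 ,  4.04757949, -0.124353  ]), 'ft_torque': array([ 0.83137911, -0.3742444 ,  0.02580138]), 'grasp_force': 24.999014935456216, 'opening': 0.013712387126772476}
```

Call:
{"name": "servo_tool", "arguments": {"motion": [[[0,0,0],-0.05,0.8],[[0,0,0],-0.1,0.8],[[0,0,0],-0.15,0.8],[[0,0,0],-0.18,0.8],[[0,0,0],-0.18,0.8],[[0,0,0],-0.18,0.8]]}}

```text
clock: 4.7
eef_pos: [0.5179, 0.3793, 0.0895]
ee_rot: [0.002, -0.076, 0.997, 0.002]
ft_force: [3.7, 5.4, -1.5]
opening: 0.0143
grasp_force: 25.0
```

```bash
python3 - <<'E'
from h import *
s=robot.get_state();print(s['joint_efforts'],s['ee_rot'],s['ft_torque'],s['q'])
E
```

```text
[ -0.95750827 -49.58879113 -27.30948865  -1.04177747   2.03866571
  -0.61279032] [ 0.00158314 -0.07627869  0.99708338  0.00194622] [ 0.90011269 -0.54394506 -0.62112021] [ 0.59248692  0.35113918  1.82801753  0.00222856  0.95776227 -1.13229354]
```

Torque about z rose to 0.62 N m and the pads are wedging slightly open: the knob is at its stop. I'll release and rise.

Call:
{"name": "servo_tool", "arguments": {"motion": [[[0,0,0],0,0.4],[[0,0,0],0,0.0],[[0,0,0],0,-0.1],[[0,0,0],0,-0.1],[[0,0,-0.01],0,-0.1],[[0,0,-0.03],0,-0.1],[[0,0,-0.06],0,-0.1],[[0,0,-0.09],0,-0.1],[[0,0,-0.12],0,-0.1],[[0,0,-0.14],0,-0.1],[[0,0,-0.15],0,-0.1],[[0,0,-0.15],0,-0.1]]}}

```text
clock: 5.7
eef_pos: [0.5179, 0.3783, 0.2428]
ee_rot: [0.003, -0.078, 0.997, 0.002]
ft_force: [0.9, -1.1, -0.0]
opening: 0.0487
grasp_force: 0.0
```

```bash
python3 - <<'E'
from h import *
b=grab('scene');a=grab('top')
f=lambda x:cv2.cvtColor(x,cv2.COLOR_RGB2BGR)
c=lambda d,x,y,w,h,s: cv2.resize(f(d['pixels'][y:y+h,x:x+w]),(w*s,h*s),interpolation=cv2.INTER_CUBIC)
cv2.imwrite('pics/c3.png',np.hstack([c(b,410,210,80,100,5),c(b,270,170,80,100,5)]))
s=robot.get_state();print(s['eef_pos'],s['ee_rot'],s['opening'],s['ft_force'])
E
```

```text
[0.51616955 0.37717465 0.23821859] [-2.70981479e-04 -7.79841298e-02  9.96954551e-01 -1.59370939e-04] 0.04858178126259968 [-0.64525489 -0.77444361 -0.93690797]
```

View pics/c3.png

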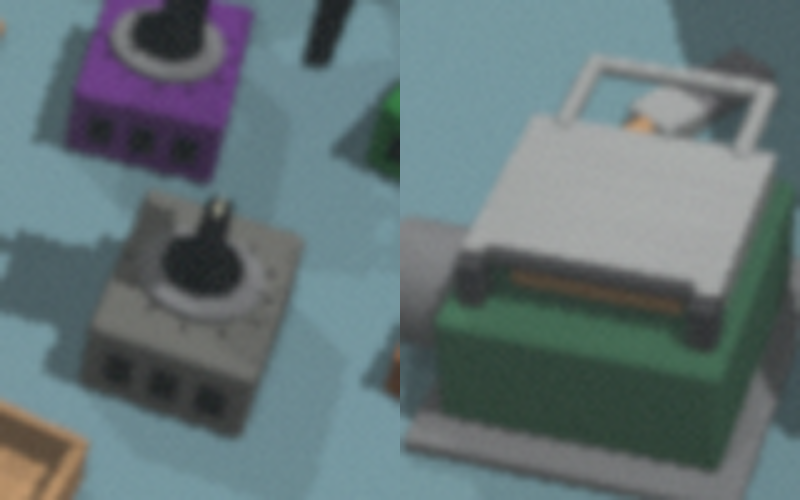

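The grey knob's white mark now points straight along the box's -x edge (crop 215,210), so it is off. The bar's corners in the scene are at about (309,182.4) and (344,188).

```bash
python3 - <<'E'
from h import *
b=grab('scene')
p=plane(b,309.2,182.6,.121);q=plane(b,343.6,188.2,.121);print(p,q,(p+q)/2,np.linalg.norm(p-q),np.arctan2(*(q-p)[1::-1])-np.pi/2)
E
```

```text
[ 0.46830597 -0.1002468   0.121     ] [0.43893289 0.0057092  0.121     ] [ 0.45361943 -0.0472688   0.121     ] 0.10995204170733336 0.2704285662052157
```

Call:
{"name": "servo_tool", "arguments": {"motion": [[[0.003,-0.01,0],0.04,-0.1],[[0.012,-0.04,0],0.15,-0.1],[[0.025,-0.08,0],0.27,-0.1],[[0.037,-0.118,0],0.39,-0.1],[[0.05,-0.156,0],0.51,-0.1],[[0.062,-0.195,0],0.63,-0.1],[[0.074,-0.233,0],0.75,-0.1],[[0.086,-0.272,0],0.87,-0.1],[[0.098,-0.31,0],0.99,-0.1],[[0.11,-0.348,0],1.11,-0.1],[[0.118,-0.375,0],1.23,-0.1],[[0.124,-0.395,0],1.34,-0.1]]}}

```text
clock: 6.85
eef_pos: [0.4533, -0.0343, 0.2363]
ee_rot: [-0.002, 0.561, 0.828, -0.001]
ft_force: [0.2, -0.1, -0.4]
opening: 0.0484
grasp_force: 0.0
```

Call:
{"name": "servo_tool", "arguments": {"motion": [[[0,0,0],0.08,-0.1],[[0,0,0],0.135,-0.1],[[0,0,0],0.135,-0.1],[[0,0,0],0.135,-0.1]]}}

```text
clock: 7.18
eef_pos: [0.4544, -0.032, 0.2368]
ee_rot: [-0.002, 0.612, 0.791, -0.001]
ft_force: [-0.7, -0.2, 0.3]
opening: 0.0488
grasp_force: 0.0
```

```bash
python3 - <<'E'
from h import *
from scipy.spatial.transform import Rotation as R
s=robot.get_state();q=s['ee_rot'];M=R.from_quat([*q[1:],q[0]]).as_matrix()
print(s['eef_pos'],np.round(M,3),np.degrees(np.arctan2(M[1,1],M[0,1])))
for t in ((.452,-.0513),): print((np.array([*t,.118])-s['eef_pos'])@M)
E
```

```text
[ 0.4543826  -0.03204812  0.23683584] [[-0.251  0.968 -0.004]
 [ 0.968  0.251  0.   ]
 [ 0.001 -0.003 -1.   ]] 14.513516744862867
[-0.01819626 -0.00673883  0.11883498]
```

Call:
{"name": "servo_tool", "arguments": {"motion": [[[-0.009,-0.003,0],0,-0.1],[[-0.017,-0.006,0.01],0,-0.1],[[-0.017,-0.006,0.025],0,-0.1],[[-0.017,-0.006,0.04],0,-0.1],[[-0.017,-0.006,0.055],0,-0.1],[[-0.017,-0.006,0.07],0,-0.1],[[-0.017,-0.006,0.085],0,-0.1],[[-0.017,-0.006,0.098],0,-0.1],[[-0.017,-0.006,0.108],0,-0.1],[[-0.017,-0.006,0.113],0,-0.1],[[-0.017,-0.006,0.113],0,-0.1],[[-0.017,-0.006,0.113],0,-0.1]]}}

```text
clock: 8.18
eef_pos: [0.4539, -0.0502, 0.1256]
ee_rot: [-0.0, 0.613, 0.79, -0.0]
ft_force: [-0.1, -0.7, -0.1]
opening: 0.0484
grasp_force: 0.0
```

Call:
{"name": "servo_tool", "arguments": {"motion": [[[0,0,0],0,0.2],[[0,0,0],0,0.4],[[0,0,0],0,0.6],[[0,0,0],0,0.8],[[0,0,0],0,0.9],[[0,0,0],0,0.9],[[0,0,0],0,0.9],[[0,0,0],0,0.9]], "force": 25}}

```text
clock: 8.85
eef_pos: [0.4546, -0.0499, 0.126]
ee_rot: [0.001, 0.613, 0.79, 0.001]
ft_force: [2.4, 0.3, -1.0]
opening: 0.0112
grasp_force: 25.0
```

```bash
python3 - <<'E'
from h import *
from scipy.spatial.transform import Rotation as R
s=robot.get_state();q=s['ee_rot'];M=R.from_quat([*q[1:],q[0]]).as_matrix()
print(s['eef_pos'],np.round(M,3),s['ft_force'],s['ft_torque'],s['opening'])
b=grab('scene');f=cv2.cvtColor(b['pixels'][140:260,240:380],cv2.COLOR_RGB2BGR)
cv2.imwrite('pics/c4.png',cv2.resize(f,None,fx=5,fy=5,interpolation=cv2.INTER_CUBIC))
for t in np.arange(0,1.06,.15): print(round(t,2),round(.19*(1-np.cos(t)),4),round(.19*np.sin(t),4))
E
```

```text
[ 0.45460651 -0.04989677  0.12604717] [[-0.249  0.968  0.002]
 [ 0.968  0.249  0.   ]
 [-0.     0.002 -1.   ]] [ 2.44291705  0.31572951 -0.97764003] [ 0.18356877 -0.32757683  0.03944205] 0.011220862999913716
0.0 0.0 0.0
0.15 0.0021 0.0284
0.3 0.0085 0.0561
0.45 0.0189 0.0826
0.6 0.0332 0.1073
0.75 0.051 0.1295
0.9 0.0719 0.1488
1.05 0.0955 0.1648
```

View pics/c4.png

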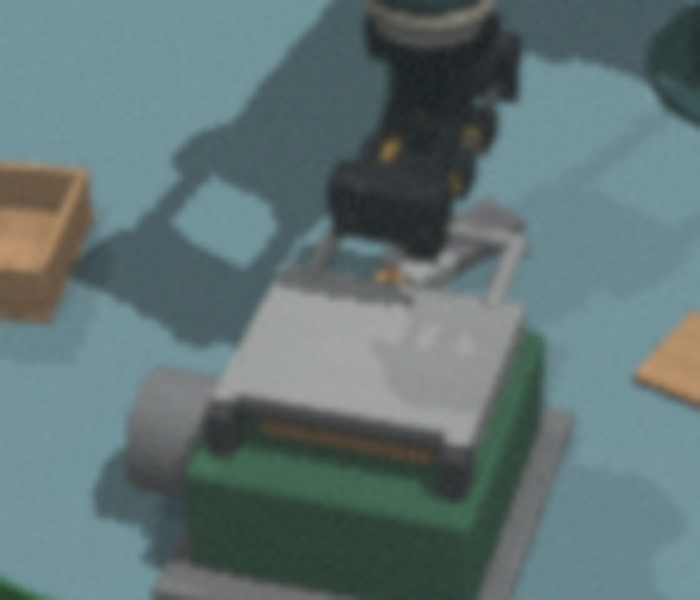

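Gripper closed on the bar near its middle (crop 400,240), with an opening of 11 mm. The guard is still shut. Next I lift along the arc.

Call:
{"name": "servo_tool", "arguments": {"motion": [[[0,0,0],0,0.9],[[0,0,-0.004],0,0.9],[[0,0.0005,-0.013],0,0.9],[[0,0.002,-0.028],0,0.9],[[0,0.005,-0.042],0,0.9],[[0,0.0085,-0.056],0,0.9],[[0,0.013,-0.07],0,0.9],[[0,0.019,-0.083],0,0.9],[[0,0.0225,-0.09],0,0.9],[[0,0.0235,-0.092],0,0.9],[[0,0.0235,-0.092],0,0.9],[[0,0.0235,-0.092],0,0.9]], "force": 40}}

```text
clock: 9.9
eef_pos: [0.4774, -0.0438, 0.2167]
ee_rot: [0.0, 0.613, 0.79, 0.001]
ft_force: [8.5, 1.5, -9.2]
opening: 0.0098
grasp_force: 40.9
```

Call:
{"name": "servo_tool", "arguments": {"motion": [[[0,0.003,-0.004],0,0.9],[[0,0.009,-0.014],0,0.9],[[0,0.017,-0.025],0,0.9],[[0,0.0255,-0.0345],0,0.9],[[0,0.0345,-0.044],0,0.9],[[0,0.044,-0.053],0,0.9],[[0,0.054,-0.061],0,0.9],[[0,0.063,-0.067],0,0.9],[[0,0.069,-0.07],0,0.9],[[0,0.072,-0.0715],0,0.9],[[0,0.072,-0.0715],0,0.9],[[0,0.072,-0.0715],0,0.9]]}}

```text
clock: 10.9
eef_pos: [0.5451, -0.0257, 0.2856]
ee_rot: [-0.002, 0.613, 0.79, -0.001]
ft_force: [5.4, 1.4, -16.0]
opening: 0.0096
grasp_force: 40.9
```

```bash
python3 - <<'E'
from h import *
s=robot.get_state();print(s['eef_pos'],s['ee_rot'],s['ft_force'],s['ft_torque'],s['opening'])
b=grab('scene');f=cv2.cvtColor(b['pixels'][110:260,240:400],cv2.COLOR_RGB2BGR)
cv2.imwrite('pics/c5.png',cv2.resize(f,None,fx=4,fy=4,interpolation=cv2.INTER_CUBIC))
e=np.array([np.cos(.26),np.sin(.26),0]);n=np.array([-np.sin(.26),np.cos(.26),0])
bar=np.array([.4535,-.049,.121]);h=bar+.19*e
for deg in(50,60,70):
  t=np.radians(deg);r=-e*np.cos(t)+np.array([0,0,np.sin(t)])
  for y in(.055,-.055): print(deg,'barend',y,(proj(b,h+.19*r+y*n)-[240,110])*4)
  for y in(.075,-.075): print(deg,'plate',y,(proj(b,h+.13*r+y*n)-[240,110])*4)
E
```

```text
[ 0.54512233 -0.02572012  0.28563669] [-0.0023055   0.6125485   0.79042882 -0.00114335] [  5.41088986   1.39807286 -16.04789642] [ 0.15356684 -0.51820743  0.06993753] 0.009604887963085753
50 barend 0.055 [393.49364715 200.26877192]
50 barend -0.055 [241.99559505 176.62936585]
50 plate 0.075 [406.28605586 290.52363544]
50 plate -0.075 [199.98873167 256.10247995]
60 barend 0.055 [383.8472727  198.05120878]
60 barend -0.055 [228.74405877 173.86283744]
60 plate 0.075 [399.93512347 290.58059021]
60 plate -0.075 [190.30909914 255.57533025]
70 barend 0.055 [372.46119676 204.44349579]
70 barend -0.055 [213.71920254 179.528121  ]
70 plate 0.075 [392.51484654 296.48946058]
70 plate -0.075 [179.57910108 260.74469785]
```

View pics/c5.png

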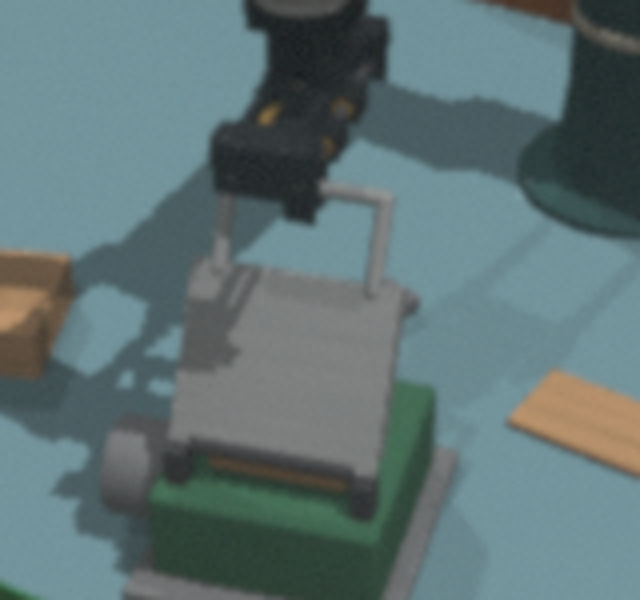

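Guard is up: bar's right corner at crop (390,195), plate front corner at (403,297). That is near 60°, but this view is insensitive to angle, so I'll check in the top view.

```bash
python3 - <<'E'
from h import *
s=robot.get_state();print(s['eef_pos'],s['ft_force'],s['opening'])
import pickle;a0,_=pickle.load(open('im1.pkl','rb'))
b=grab('top');x0,y0=270,120
F=lambda d:cv2.resize(cv2.cvtColor(d['pixels'][y0:y0+110,x0:x0+100],cv2.COLOR_RGB2BGR),None,fx=4,fy=4,interpolation=cv2.INTER_CUBIC)
cv2.imwrite('pics/c6.png',np.hstack([F(b),F(a0)]))
e=np.array([np.cos(.26),np.sin(.26),0]);n=np.array([-np.sin(.26),np.cos(.26),0])
bar=np.array([.4535,-.049,.121]);h=bar+.19*e
for deg in(0,50,60,70):
  t=np.radians(deg);r=-e*np.cos(t)+np.array([0,0,np.sin(t)])
  print(deg,*[np.round((proj(b,h+l*r+y*n)-[x0,y0])*4) for l,y in((.19,.055),(.19,-.055),(.13,.075),(.13,-.075))])
E
```

```text
[ 0.54502312 -0.02579925  0.28557554] [  5.27439544   2.2498578  -16.82570052] 0.01012909035956523
0 [162. 411.] [314. 371.] [113. 336.] [319. 283.]
50 [134. 280.] [302. 236.] [ 91. 245.] [311. 188.]
60 [122. 233.] [292. 189.] [ 83. 214.] [305. 157.]
70 [110. 182.] [281. 138.] [ 75. 180.] [297. 124.]
```

View pics/c6.png

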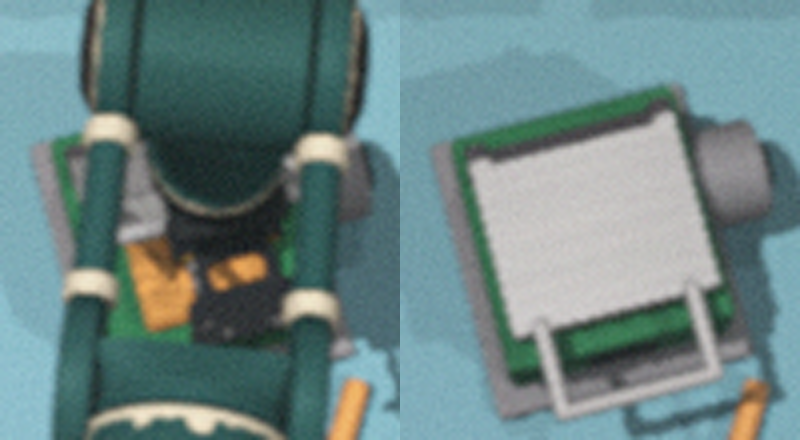

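Closed-view registration matches within 3 crop px. In the open view, the bar's left part runs at about (128,235), against (122,233) predicted for 60°. A short profile will confirm it.

```bash
python3 - <<'E'
from h import *
b=grab('top');g=b['pixels'].astype(int)
for c in range(300,310): print(c,[tuple(g[r,c]) [0] for r in range(168,186)],[g[r,c,1]-g[r,c,0] for r in range(168,186)])
e=np.array([np.cos(.26),np.sin(.26),0]);n=np.array([-np.sin(.26),np.cos(.26),0])
h=np.array([.4535,-.049,.121])+.19*e
for deg in(55,58,60,62):
  t=np.radians(deg);r=-e*np.cos(t)+np.array([0,0,np.sin(t)])
  print(deg,[np.round(proj(b,h+.19*r+y*n),1) for y in(.055,.045,.035)])
  # front and rear silhouette offsets
  print([np.round(proj(b,h+.19*r+.045*n+o*e)[1],1) for o in(-.006,.006)])
E
```

```text
300 [np.int64(70), np.int64(75), np.int64(84), np.int64(93), np.int64(77), np.int64(68), np.int64(69), np.int64(84), np.int64(102), np.int64(149), np.int64(166), np.int64(159), np.int64(129), np.int64(92), np.int64(68), np.int64(64), np.int64(60), np.int64(56)] [np.int64(11), np.int64(9), np.int64(6), np.int64(8), np.int64(7), np.int64(5), np.int64(7), np.int64(3), np.int64(2), np.int64(0), np.int64(-3), np.int64(-1), np.int64(6), np.int64(18), np.int64(38), np.int64(49), np.int64(54), np.int64(58)]
301 [np.int64(108), np.int64(106), np.int64(121), np.int64(137), np.int64(114), np.int64(91), np.int64(89), np.int64(105), np.int64(130), np.int64(170), np.int64(186), np.int64(172), np.int64(136), np.int64(122), np.int64(116), np.int64(104), np.int64(89), np.int64(80)] [np.int64(4), np.int64(6), np.int64(-1), np.int64(-4), np.int64(-3), np.int64(3), np.int64(4), np.int64(-1), np.int64(2), np.int64(-4), np.int64(-3), np.int64(-1), np.int64(-4), np.int64(-5), np.int64(-4), np.int64(13), np.int64(28), np.int64(32)]
302 [np.int64(127), np.int64(124), np.int64(150), np.int64(154), np.int64(13
[... 3911 characters left out ...]
.int64(1), np.int64(-5), np.int64(2), np.int64(-6), np.int64(-4), np.int64(-2), np.int64(-4), np.int64(0), np.int64(-6), np.int64(1), np.int64(-6), np.int64(-18), np.int64(-34), np.int64(-41), np.int64(-30), np.int64(-28), np.int64(-27), np.int64(-33)]
55 [array([302.1, 184.2]), array([305.9, 183.2]), array([309.8, 182.2])]
[np.float64(185.5), np.float64(180.9)]
58 [array([301.2, 180.6]), array([305.1, 179.6]), array([308.9, 178.6])]
[np.float64(181.9), np.float64(177.3)]
60 [array([300.6, 178.2]), array([304.5, 177.2]), array([308.4, 176.2])]
[np.float64(179.4), np.float64(174.9)]
62 [array([300. , 175.7]), array([303.9, 174.7]), array([307.8, 173.7])]
[np.float64(177.0), np.float64(172.4)]
```

At column 304 the bar's centre sits at row ≈177.2, which is the 60° prediction (177.2). The pose is steady, so I'm handing in.

```bash
python3 - <<'E'
from h import *
s=robot.get_state();print(s['clock'],s['eef_pos'],s['ft_force'],s['opening'],s['grasp_force'])
print(robot.close_job())
E
```

```text
11.05 [ 0.54490514 -0.02579335  0.28550464] [  6.01223421   2.00503229 -17.09273826] 0.009649113083805182 40.88074028491974
the job is handed in; nothing more can be done
None
```

I turned the speed knob to its off stop, then lifted the guard; the gripper is holding it at about 60° (measured in the top view), and the job is handed in at about 11 s of the 54 s allowed.

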